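# Index the bar and hold the loading guard open

### The arm

A 6-joint arm with a two-finger parallel gripper is mounted at the origin on a cart in front of the work surface, level with it; the furniture and walls round the work are solid. World frame = base frame: x ahead of the robot, y to its left, z up, the work surface at z = 0. Lengths are in m, angles in rad, forces in N, time in s.
With the tool pointing down it reaches from about 0.375 to 0.9 m from the base axis. Payload 3.1 kg.
Tool frame: the origin (TCP) lies on the mounting face of the last link; the fingertips stand 173 mm ahead of it and the grasp point (between the pads) lies 155 mm ahead of it; z points along the fingers, y is the line along which they close (so a half turn about z gives the same grasp; the last joint's range is limited). The gripper opens to 85 mm and grips with 20 to 120 N. Pads are 22 mm wide; open, the fingers measure 114 mm over their backs; the gripper's body (76 mm by 85 mm) begins 54 mm behind the grasp point. The pads swing forward as they close: fully open they stand 13 mm farther back than shut.
Start: joints at [-1.294, 0.527, 1.433, -0, 1.181, -0.178], TCP at [0.275, -0.561, 0.405] pointing down, gripper open.
Joint ranges: [-3.08, 3.08], [-0.75, 2.2], [0.22, 2.44], [-1.43, 4.57], [0, 2.65], [-2.85, 2.85]. Speed limits (rad/s): [2.79, 2.79, 3.14, 3.14, 3.14, 3.14].

### API

Orientations are given as a rotation vector (axis times angle).
In Python, from cell import env, viewer gives the robot as it stands.
- The arm moves only by the tool arm_command, never from a script. Its argument "series" is a list of rows, each a list of 7 numbers: the finger opening in cm, from 0 to 8.54, then the shift along the tool's x, y, z in cm, then the turn, a rotation vector about the tool's x, y, z in degrees. A call has 1 to 8 rows; each row is the pose to reach, as a shift and turn from the pose commanded when the call began, along the tool's axes at that moment; what a row does not reach only later rows make up. A row lasts 1/12 s, in which the tool goes at most 41.7 mm and 7.16 degrees, less where a joint would pass 70% of its speed; a pose out of reach is approached as far as the arm can. A call with a gripper value outside its range is refused whole. The fingers move at their own pace and stop on an object; "force" is the grip in N (left out, the last holds). Time passes only in rows, so rows that repeat a pose let the fingers close. It gives the time, the measured TCP pose, the force, the opening and the grip force at its end, in the units of the state.
- env.state(): the state, without advancing time (a new reading comes with each control period).
- viewer.grab_frame(name): name is "side" or "top" or "wrist"; returns a dict with "frame" (400x640x3 uint8, red, green, blue), "mtx" (3x3 intrinsics, pixels), "k1" (the pictures are not rectified: a ray, as slopes to the right and down, at radius r is drawn at 1 + k1 r^2 times it, then the intrinsics apply), "rvec" (rotation vector, rad) and "tvec" (3), from world to camera coordinates, as OpenCV has them. Camera axes: x right, y down, z forward; pixel columns grow to the right and rows downward; lengths in m; the calibration is good to about 2 mm. A picture is of the moment at which its call begins. There is no depth.
- env.hand_in(): hands the job in; it is judged then, once.
The state is a dict: "clock": time; "qpos": joint angles; "qd": joint speeds; "effort": joint torques, N m; "tool_pos": TCP position; "eef_rot": TCP orientation; "contact_force": force on the tool from outside, world axes, zero at the start; "wrist_torque": the same for the moment, N m; "finger_gap": opening from 0.0 (shut) to 1.0 (fully open); "finger_force": force on a finger pad.
Only numpy, scipy, OpenCV 4.12 (cv2) and the standard library are available. Lean on these libraries where they do the work, as an engineer would, in place of code of your own. Each camera call takes 0.05 s, during which the arm holds its last target. There are 200 camera calls.

### The job

Get the loading station ready for me to chuck the bar: first, with the guard still shut, roll the loose round bar along the station's front deck, without picking it up, until its red line is on top, and leave it lying there. Then lift the sprung clear guard by its red handle bar to 60 degrees from shut (the long red tick on its scale) and hold it there; finish while still holding it, because it springs shut when let go. Leave the screw tub, the screwdriver and the cutters beside the station where they are.

Things in the scene. Friction and masses are not known exactly. Their poses are not given: they have to be found in the camera images.
- station: Grey base plate of a small loading station, fixed to the bench, 320 x 200 x 12 mm; origin at the centre of its underside, x runs from the deck (near the robot) to the guard's hinge, y along the hinge, z up. Under the guard stand a blue head stock with chuck and a tail stock, up to 55 mm above the bench.
- deck (a point): Middle of the station's front deck, the plate's dark top (12 mm above the bench). It reaches 53 mm to each side along the station's x and 85 mm along y, to the inner faces of 8 mm high aluminium stop rails.
- tick (a point): Outer end of the long red tick at 60 degrees on the white angle scale, a disc 96 mm across at the +y end of the guard's hinge; a black pointer on the guard points at it when the guard is 60 degrees up.
- bar: Loose aluminium bar, 26 mm diameter, 100 mm long, about 0.14 kg, lying on the deck along the station's y; origin at its centre, y along it, z out through the red line along its side. At first the line is about 106 degrees off the top, towards the guard: roll the bar about 24 mm away from the guard. Fingertips pressed on top roll it half their travel; rolled slowly and let go, it stops.
- guard (a joint): Angle of the clear guard in rad: 0 shut (level), 1.047 is 60 degrees up, stop at 1.75. A spring and its weight always pull it shut, with about 2 to 3 N at the handle. The guard is 0.2 kg: a clear panel in an aluminium frame, 154 mm wide, reaching from the hinge 90 mm towards the deck, 8 mm thick.
- guard_handle (a point): Middle of the guard's red round handle bar, diameter 12 mm, 104 mm long along the station's y axis, held by two 8 mm rods at 48 mm either side of its middle; 140 mm from the hinge line and 44 mm clear of the guard's edge, 66 mm above the bench when shut. Turns with the guard.
- guard_hinge (a point): Middle of the guard's hinge line, 66 mm above the bench at x = 130 mm of the station; the guard turns about the station's y axis, its handle rising and moving away from the robot as it opens.
- screw_tub: Clear tub of screws, 61 mm across, 45 mm high, standing right of the station; origin under its centre. Leave alone.
- screwdriver_0: Red-handled screwdriver, 175 mm long, 24 mm thick, lying left of the station; origin under its middle. Leave alone.
- cutters_blue: Blue-handled cutters, 139 x 47 x 13 mm, lying right of the station; origin under their centre. Leave alone.

How it is judged:
On the way:
1. the bar lies still on the deck, untouched, with its red line on top (within about 23 degrees), the guard still shut (angle between bar's own z axis and vertical below 0.4 rad and contact force between bar and the arm below 0.1 N and contact force between bar and the fingers below 0.1 N and angular speed of bar below 0.3 rad/s and value of joint guard below 0.1 rad), for 0.2 s.
At the end, for the whole second after the job is handed in: The robot holds the guard still at 60 degrees (55 to 65) with more than 0.5 N on it, nothing else propping it; the bar lies still and untouched on the deck with its red line on top, within about 23 degrees (value of joint guard between 0.96 and 1.134 rad and velocity of joint guard between -0.1 and 0.1 rad/s and (contact force between guard and the fingers above 0.5 N or contact force between guard and the arm above 0.5 N) and contact force between guard and bar below 0.1 N and angle between bar's own z axis and vertical below 0.4 rad and angular speed of bar below 0.3 rad/s and z of bar in the frame of station between 0.02 and 0.03 m and x of bar in the frame of station between -0.153 and -0.047 m and y of bar in the frame of station between -0.085 and 0.085 m and contact force between bar and the arm below 0.1 N and contact force between bar and the fingers below 0.1 N); the arm keeps its last pose, push and grip.
It fails at once if the bar is lifted more than 15 mm off the deck (z of bar in the frame of station above 0.04 m).
It fails at once if the screw tub, the screwdriver or the cutters are moved more than 20 mm (distance of any of screw_tub, screwdriver_0, cutters_blue from where it was at the start of the episode above 0.02 m).
It also fails if it takes over 61 s, if anything falls off the work surface, if the arm or the gripper's body presses on something with over 40 N, if the wrist force passes 120 N, or if a joint passes its speed limit or range.

## Working session

There is one attempt and no reset: what is moved stays moved. The work goes in short steps, Python scripts to look and compute and a tool call to move; the robot and the scene stay as the last step left them, time stands still between calls to the robot, and variables do not carry over. Pictures are saved under pics/ and viewed, at most 10 in all, crops included, and the job is handed in when it is done.

Besides the shell and the picture viewer there is one more tool, called as name([rows], argument=value, ...), one row to a line, values as JSON. arm_command: Moves the arm, as the interface text tells. Its arguments: {"type":"object","properties":{"series":{"type":"array","items":{"type":"array","items":{"type":"number"}}},"force":{"type":"number"}},"required":["series"]}

```bash
mkdir -p pics
cat > h.py <<'E'
import numpy as np, cv2
from scipy.spatial.transform import Rotation as R
from cell import env, viewer
def grab(n,f):
    d=viewer.grab_frame(n); cv2.imwrite('pics/'+f,d['frame'][:,:,::-1])
    np.savez('pics/'+f[:-4]+'.npz',**{k:d[k] for k in('mtx','k1','rvec','tvec')}); return d
def load(f): return dict(np.load('pics/'+f+'.npz'))
def ray(d,u,v):
    K=np.array(d['mtx']);x=(u-K[0,2])/K[0,0];y=(v-K[1,2])/K[1,1];k=float(d['k1']);a,b=x,y
    for _ in range(20):
        s=1+k*(a*a+b*b);a,b=x/s,y/s
    Rm=R.from_rotvec(np.ravel(d['rvec'])).as_matrix()
    return -Rm.T@np.ravel(d['tvec']),Rm.T@np.array([a,b,1])
def onz(d,u,v,z):
    o,r=ray(d,u,v);return o+r*(z-o[2])/r[2]
def proj(d,p):
    Rm=R.from_rotvec(np.ravel(d['rvec'])).as_matrix();c=Rm@np.array(p)+np.ravel(d['tvec']);a,b=c[:2]/c[2]
    s=1+float(d['k1'])*(a*a+b*b);K=np.array(d['mtx']);return np.array([K[0,0]*a*s+K[0,2],K[1,1]*b*s+K[1,2]])
E
python3 - <<'E'
from h import *
for n in('top','side'): grab(n,n+'0.png')
print(env.state())
a=cv2.imread('pics/top0.png');b=cv2.imread('pics/side0.png')
E
```

```text
{'clock': 0.1, 'qpos': array([-1.29449298e+00,  5.28365391e-01,  1.43378385e+00,  1.09600076e-05,
        1.18140481e+00, -1.78491751e-01]), 'qd': array([-0.00118563, -0.00092417, -0.00372707,  0.00077904,  0.00055038,
        0.00050861]), 'effort': array([-1.23797149e-04, -4.43303597e+01, -1.78586984e+01, -1.29702598e-04,
        3.87575405e-03,  1.68988458e-05]), 'tool_pos': array([ 0.2744941 , -0.56114666,  0.40383286]), 'eef_rot': array([-3.05880911e+00, -7.07801408e-01,  1.34631149e-04]), 'contact_force': array([ 0.39034814, -0.06960566,  0.87443926]), 'wrist_torque': array([ 0.04466312, -0.0028982 , -0.00989154]), 'finger_force': 0.0, 'finger_gap': 0.9979691943396493}
```

View pics/top0.png

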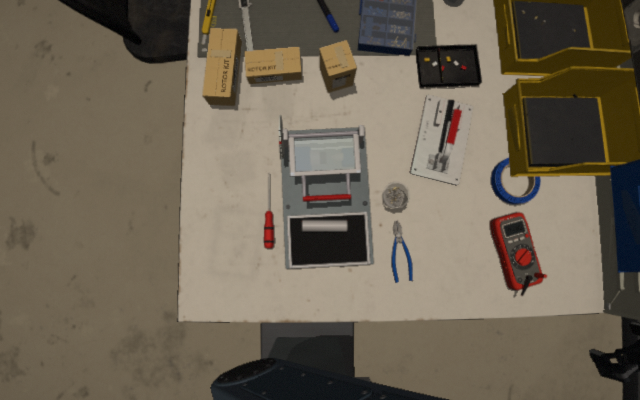

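View pics/side0.png

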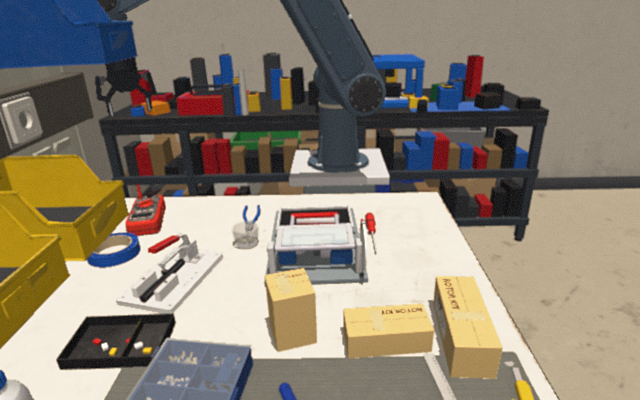

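Top view: the station is at about (286-373, 125-268), with the bar at (324,226) and the handle at (327,197). The side view looks from behind the station. I'll enlarge the top crop to read it more closely.

Run:
```python
import cv2
a=cv2.imread('pics/top0.png')[120:280,255:425]
cv2.imwrite('pics/c1.png',cv2.resize(a,None,fx=3.7,fy=3.7,interpolation=cv2.INTER_CUBIC)[:600])
```

```text
(no output)
```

View pics/c1.png

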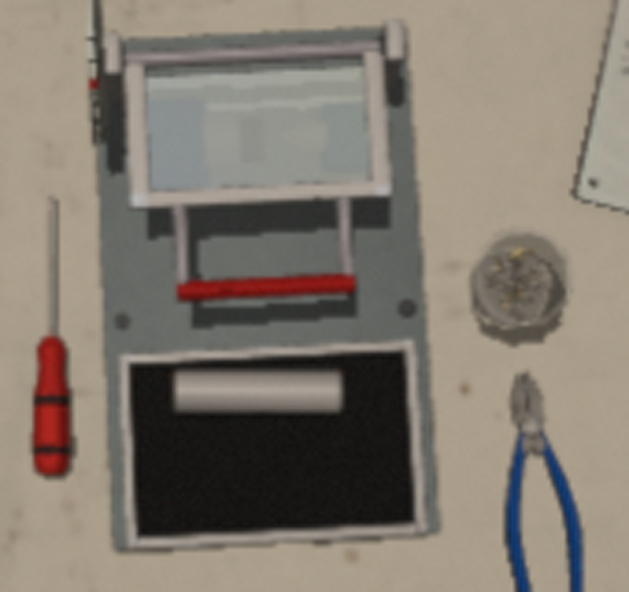

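The enlarged crop shows the deck's rail corners at (130,365), (405,350), (415,525) and (137,537). The handle runs from (178,291) to (355,283) and the bar from (175,391) to (343,391). No red line is visible from above.

Run:
```python
from h import *
d=load('top0'); f=lambda u,v,z: onz(d,255+(u+.5)/3.7-.5,120+(v+.5)/3.7-.5,z)
P={k:f(*v) for k,v in dict(dTL=(130,365,.012),dTR=(405,350,.02),dBR=(415,525,.02),dBL=(137,537,.012),pBL=(114,549,.012),pBR=(440,530,.012),hL=(178,291,.066),hR=(355,283,.066),bL=(175,391,.025),bR=(343,391,.025),bTop=(259,370,.03),bBot=(259,413,.03),hpL=(113,55,.07),hpR=(395,40,.07),gL=(140,200,.07),gR=(390,190,.07)).items()}
for k,v in P.items(): print(k,v.round(4))
def yaw(a,b): v=P[a]-P[b]; return np.degrees(np.arctan2(-v[0],v[1]))
print([yaw(*q) for q in(('dTL','dTR'),('dBL','dBR'),('pBL','pBR'),('hL','hR'),('bL','bR'),('hpL','hpR'))])
print('cam',ray(d,320,200)[0], 'h',(P['hL']+P['hR'])/2,'bar',(P['bL']+P['bR'])/2)
```

```text
dTL [0.5144 0.0218 0.012 ]
dTR [ 0.5215 -0.1468  0.02  ]
dBR [ 0.4155 -0.1506  0.02  ]
dBL [0.4096 0.0177 0.012 ]
pBL [0.4024 0.0317 0.012 ]
pBR [ 0.412  -0.1668  0.012 ]
hL [ 0.5534 -0.0099  0.066 ]
hR [ 0.5572 -0.1131  0.066 ]
bL [ 0.4975 -0.0064  0.025 ]
bR [ 0.4966 -0.1081  0.025 ]
bTop [ 0.5095 -0.0572  0.03  ]
bBot [ 0.4836 -0.057   0.03  ]
hpL [0.6943 0.028  0.07  ]
hpR [ 0.7021 -0.1395  0.07  ]
gL [0.6067 0.012  0.07  ]
gR [ 0.6114 -0.1343  0.07  ]
[np.float64(2.4107422928251796), np.float64(2.0188989791411887), np.float64(2.765226639975129), np.float64(2.1038461909792123), np.float64(-0.5108521681495166), np.float64(2.65439047495668)]
cam [ 0.4476122  -0.03986594  0.92823178] h [ 0.55534061 -0.0614807   0.066     ] bar [ 0.49705756 -0.05721209  0.025     ]
```

```bash
cat >> h.py <<'E'
def need(tcp,yaw):
    s=env.state();p=s['tool_pos'];r=R.from_rotvec(s['eef_rot'])
    t=R.from_euler('z',yaw,degrees=True)*R.from_rotvec([np.pi,0,0])
    print('t',s['clock'],'shift cm',(r.inv().apply(np.array(tcp)-p)*100).round(2),'turn',np.degrees((r.inv()*t).as_rotvec()).round(2),'tcp',p.round(4),'F',s['contact_force'].round(2))
E
python3 - <<'E'
from h import *
need([.504,-.057,.26],-.5)
E
```

```text
t 0.1 shift cm [ 42.76 -35.18  14.47] turn [-1.100e-01  1.000e-02  2.656e+01] tcp [ 0.2745 -0.5611  0.4038] F [ 0.39 -0.07  0.87]
```

arm_command([
  [5,5.3,-4.4,1.5,0,0,3.3],
  [5,10.6,-8.8,3,0,0,6.6],
  [5,16,-13.2,4.5,0,0,10],
  [5,21.4,-17.6,6,0,0,13.3],
  [5,26.7,-22,7.5,0,0,16.6],
  [5,32,-26.4,9,0,0,20],
  [5,37.4,-30.8,11,0,0,23.3],
  [5,42.8,-35.2,12.5,0,0,26.6],
])

```text
clock: 0.77
tool_pos: [0.4096, -0.2633, 0.3322]
eef_rot: [-3.141, 0.02, 0.0]
contact_force: [1.0, -0.0, -0.0]
finger_gap: 0.586
finger_force: 0.0
```

Run:
```python
from h import *
need([.504,-.057,.225],-.5)
```

```text
t 0.7667 shift cm [  9.17 -20.75  10.72] turn [-0.01  0.   -0.24] tcp [ 0.4096 -0.2633  0.3322] F [ 1.03 -0.01 -0.01]
```

arm_command([
  [5,1.5,-3.4,1.5,0,0,0],
  [5,3,-6.9,3,0,0,0],
  [5,4.6,-10.4,5,0,0,0],
  [5,6.1,-13.8,7,0,0,0],
  [5,7.7,-17.3,8.5,0,0,0],
  [5,9.2,-20.7,10,0,0,0],
  [5,9.2,-20.7,10.7,0,0,0],
  [5,9.2,-20.7,10.7,0,0,0],
])

```text
clock: 1.43
tool_pos: [0.5031, -0.0568, 0.2238]
eef_rot: [-3.14, 0.007, 0.006]
contact_force: [-1.4, -0.2, -0.4]
finger_gap: 0.588
finger_force: 0.0
```

Run:
```python
from h import *
need([.504,-.057,.225],-.5)
d=grab('wrist','w1.png')
```

```text
t 1.4333 shift cm [ 0.09  0.02 -0.12] turn [-0.07  0.21  0.24] tcp [ 0.5031 -0.0568  0.2238] F [-1.41 -0.2  -0.37]
```

View pics/w1.png

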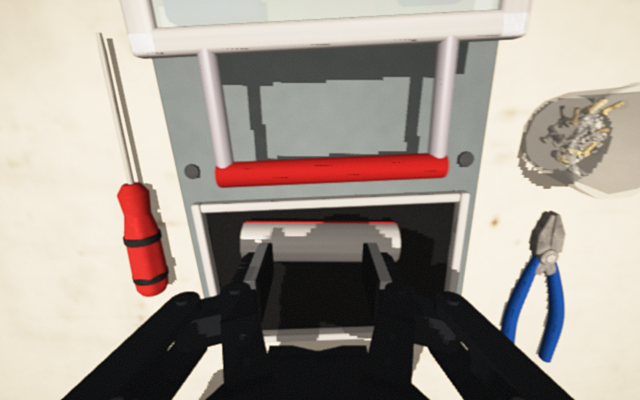

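The wrist view shows the bar at (240-400, 221-261), with the red line just visible on its guard-side edge at v≈222. The handle runs from (217,176) to (447,165).

Run:
```python
from h import *
d=load('w1')
for n,u,v,z in(('bL',241,241,.033),('bR',400,240,.033),('hL',217,176,.068),('hR',447,166,.068),('far',320,221,.028),('near',320,261,.03)): print(n,onz(d,u,v,z).round(4))
print(ray(d,320,200))
o=ray(d,320,200)[0]
# tangent fit: bar centre z=.025 r=.013
import numpy as np
from scipy.optimize import brentq
for v in(220.5,261.5):
    o,r=ray(d,320,v); o2=o[[0,2]];r2=r[[0,2]]/np.linalg.norm(r[[0,2]])
    print([brentq(lambda x: s*((x-o2[0])*r2[1]-(.025-o2[1])*r2[0])-.013,.3,.7) for s in(1,-1)])
print(proj(d,[.5031,-.0568,.2238-.17]))
```

```text
bL [ 0.5028 -0.0087  0.033 ]
bR [ 0.5032 -0.1089  0.033 ]
hL [ 0.5549 -0.0115  0.068 ]
hR [ 0.5591 -0.1152  0.068 ]
far [ 0.5141 -0.0586  0.028 ]
near [ 0.4862 -0.0585  0.03  ]
(array([ 0.58906979, -0.05730664,  0.19255428]), array([-0.34630501, -0.00722311, -0.93826877]))
[0.49886352075299606, 0.5274088618643367]
[0.46721479273412725, 0.49801849456750497]
[317.22689639 258.131997  ]
```

arm_command([
  [5,0.1,0,0.3,0,0,0],
  [5,0.1,0,0.6,0,0,0],
  [5,0.1,0,0.9,0,0,0],
  [5,0.1,0,0.9,0,0,0],
  [5,0.1,0,1.0,0,0,0],
  [5,0.1,0,1.1,0,0,0],
  [5,0.1,0,1.2,0,0,0],
  [5,0.1,0,1.2,0,0,0],
])

```text
clock: 2.15
tool_pos: [0.5042, -0.0592, 0.2136]
eef_rot: [-3.142, 0.015, 0.0]
contact_force: [0.2, -0.6, -0.1]
finger_gap: 0.588
finger_force: 0.0
```

arm_command([
  [5,0,0,0.1,0,0,0],
  [5,0,0,0.1,0,0,0],
  [5,0,0,0.2,0,0,0],
  [5,0,0,0.2,0,0,0],
  [5,0,0,0.3,0,0,0],
  [5,0,0,0.3,0,0,0],
])

```text
clock: 2.65
tool_pos: [0.5042, -0.059, 0.2106]
eef_rot: [-3.141, 0.015, 0.0]
contact_force: [0.5, -0.4, -0.4]
finger_gap: 0.586
finger_force: 0.0
```

arm_command([
  [5,0,0,0.1,0,0,0],
  [5,0,0,0.1,0,0,0],
  [5,0,0,0.2,0,0,0],
  [5,0,0,0.2,0,0,0],
])

```text
clock: 2.98
tool_pos: [0.5042, -0.0591, 0.2085]
eef_rot: [-3.141, 0.015, 0.0]
contact_force: [-1.0, 1.0, 1.3]
finger_gap: 0.584
finger_force: 0.0
```

arm_command([
  [5,0,0,0.1,0,0,0],
  [5,0,0,0.1,0,0,0],
  [5,0,0,0.1,0,0,0],
])

```text
clock: 3.23
tool_pos: [0.5046, -0.0591, 0.2083]
eef_rot: [3.141, -0.015, 0.002]
contact_force: [0.8, 0.6, 4.5]
finger_gap: 0.585
finger_force: 2.4
```

arm_command([
  [5,0,0,0.05,0,0,0],
  [5,0,0,0.1,0,0,0],
  [5,0,0,0.1,0,0,0],
])

```text
clock: 3.48
tool_pos: [0.505, -0.059, 0.2081]
eef_rot: [3.141, -0.015, 0.005]
contact_force: [0.6, 2.5, 11.5]
finger_gap: 0.586
finger_force: 5.7
```

arm_command([
  [5,-0.2,0,-0.03,0,0,0],
  [5,-0.6,0,-0.03,0,0,0],
  [5,-1.0,0,-0.03,0,0,0],
  [5,-1.4,0,-0.03,0,0,0],
  [5,-1.8,0,-0.03,0,0,0],
  [5,-2.1,0,-0.03,0,0,0],
  [5,-2.3,0,-0.03,0,0,0],
  [5,-2.4,0,-0.03,0,0,0],
])

```text
clock: 4.15
tool_pos: [0.4806, -0.0588, 0.2082]
eef_rot: [3.141, -0.015, 0.004]
contact_force: [0.1, 1.7, 10.2]
finger_gap: 0.586
finger_force: 5.1
```

arm_command([
  [5,0,0,0,0,0,0],
  [5,0,0,0,0,0,0],
  [5,0,0,-0.3,0,0,0],
  [5,0,0,-0.8,0,0,0],
  [5,1.2,0,-0.8,0,0,0],
  [5,1.2,0,-0.8,0,0,0],
  [5,1.2,0,-0.8,0,0,0],
])

```text
clock: 4.73
tool_pos: [0.4926, -0.0591, 0.2151]
eef_rot: [3.141, -0.014, 0.001]
contact_force: [-0.4, -0.1, 0.7]
finger_gap: 0.587
finger_force: 0.0
```

Run:
```python
from h import *
d=grab('wrist','w2.png'); need([.492,-.058,.2165],-.5)
```

```text
t 4.7833 shift cm [-0.   -0.09 -0.16] turn [-0.01  0.04 -0.03] tcp [ 0.492  -0.0589  0.2149] F [-0.34  0.41 -1.  ]
```

View pics/w2.png

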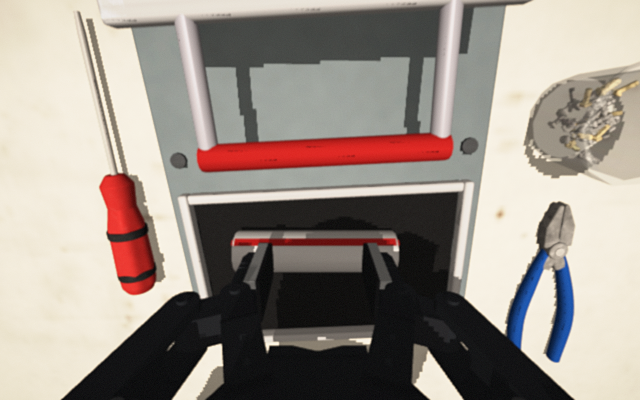

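The bar rolled cleanly and its red line now shows at (315,241). The bar's edges are at v≈230 and v≈272.

```bash
cat >> h.py <<'E'
from scipy.optimize import brentq
def barx(d,u,v1,v2,vl):
    xs=[]
    for v,s in((v1,1),(v2,-1)):
        o,r=ray(d,u,v);o2=o[[0,2]];r2=r[[0,2]]/np.linalg.norm(r[[0,2]])
        xs.append(brentq(lambda x:s*((x-o2[0])*r2[1]-(.025-o2[1])*r2[0])-.013,.3,.7))
    x=np.mean(xs);y=onz(d,u,vl,.035)[1]
    a=np.radians(np.linspace(-40,110,1501));vs=np.array([proj(d,[x+.013*np.sin(t),y,.025+.013*np.cos(t)])[1] for t in a])
    print('xs',xs,'x',x,'line deg',np.degrees(a[np.argmin(abs(vs-vl))]))
E
python3 - <<'E'
from h import *
g=cv2.imread('pics/w2.png').astype(int)
for u in(290,320,345): 
  print(u,[(v,*g[v,u]) for v in range(226,276) if v<248 or v>268])
barx(load('w2'),315,229.5,272.5,241.5)
E
```

```text
290 [(226, np.int64(26), np.int64(29), np.int64(32)), (227, np.int64(18), np.int64(20), np.int64(23)), (228, np.int64(14), np.int64(16), np.int64(15)), (229, np.int64(22), np.int64(24), np.int64(24)), (230, np.int64(51), np.int64(54), np.int64(56)), (231, np.int64(83), np.int64(88), np.int64(92)), (232, np.int64(107), np.int64(112), np.int64(121)), (233, np.int64(120), np.int64(129), np.int64(136)), (234, np.int64(132), np.int64(141), np.int64(149)), (235, np.int64(142), np.int64(152), np.int64(159)), (236, np.int64(154), np.int64(164), np.int64(172)), (237, np.int64(155), np.int64(166), np.int64(177)), (238, np.int64(98), np.int64(105), np.int64(157)), (239, np.int64(38), np.int64(41), np.int64(135)), (240, np.int64(14), np.int64(16), np.int64(128)), (241, np.int64(18), np.int64(18), np.int64(124)), (242, np.int64(15), np.int64(18), np.int64(109)), (243, np.int64(15), np.int64(18), np.int64(102)), (244, np.int64(14), np.int64(14), np.int64(98)), (245, np.int64(51), np.int64(57), np.int64(107)), (246, np.int64(101), np.int64(109), np.int64(123)), (247, np.int64(115), np.int64(123), n
[... 2643 characters left out ...]
), np.int64(100)), (243, np.int64(14), np.int64(15), np.int64(102)), (244, np.int64(16), np.int64(19), np.int64(100)), (245, np.int64(53), np.int64(56), np.int64(106)), (246, np.int64(101), np.int64(107), np.int64(121)), (247, np.int64(117), np.int64(124), np.int64(129)), (269, np.int64(99), np.int64(107), np.int64(112)), (270, np.int64(96), np.int64(102), np.int64(107)), (271, np.int64(77), np.int64(82), np.int64(87)), (272, np.int64(43), np.int64(46), np.int64(48)), (273, np.int64(19), np.int64(18), np.int64(19)), (274, np.int64(10), np.int64(17), np.int64(13)), (275, np.int64(14), np.int64(15), np.int64(16))]
xs [0.48687649497224694, 0.48600237018653347] x 0.4864394325793902 line deg 54.7
```

arm_command([
  [5,0,0,0.3,0,0,0],
  [5,0,0,0.5,0,0,0],
  [5,0,0,0.6,0,0,0],
  [5,0,0,0.7,0,0,0],
  [5,0,0,0.8,0,0,0],
  [5,0,0,0.8,0,0,0],
  [5,0,0,0.8,0,0,0],
])

```text
clock: 5.37
tool_pos: [0.4926, -0.0588, 0.2081]
eef_rot: [3.141, -0.015, 0.003]
contact_force: [-0.5, 1.5, 10.8]
finger_gap: 0.586
finger_force: 5.5
```

arm_command([
  [5,-0.2,0,0,0,0,0],
  [5,-0.6,0,0,0,0,0],
  [5,-1.0,0,0,0,0,0],
  [5,-1.4,0,0,0,0,0],
  [5,-1.8,0,0,0,0,0],
  [5,-2.1,0,0,0,0,0],
  [5,-2.3,0,0,0,0,0],
  [5,-2.4,0,0,0,0,0],
])

```text
clock: 6.03
tool_pos: [0.4685, -0.0586, 0.2081]
eef_rot: [3.141, -0.016, 0.004]
contact_force: [0.2, 3.1, 11.2]
finger_gap: 0.589
finger_force: 5.6
```

arm_command([
  [5,0,0,0,0,0,0],
  [5,0,0,0,0,0,0],
  [5,0,0,-0.3,0,0,0],
  [5,0,0,-1,0,0,0],
  [5,0,0,-2,0,0,0],
  [5,0,0,-4,0,0,0],
  [5,0,0,-5,0,0,0],
  [5,0,0,-5,0,0,0],
])

```text
clock: 6.7
tool_pos: [0.4688, -0.0589, 0.2592]
eef_rot: [3.14, -0.015, 0.007]
contact_force: [-0.0, -0.1, 0.1]
finger_gap: 0.584
finger_force: 0.0
```

Run:
```python
from h import *
d=grab('wrist','w3.png'); need([.557,-.061,.27],92.4)
```

```text
t 6.75 shift cm [ 8.85  0.13 -1.15] turn [ 1.800e-01 -7.000e-02 -9.294e+01] tcp [ 0.4686 -0.0588  0.2583] F [-0.81  0.09  0.23]
```

View pics/w3.png

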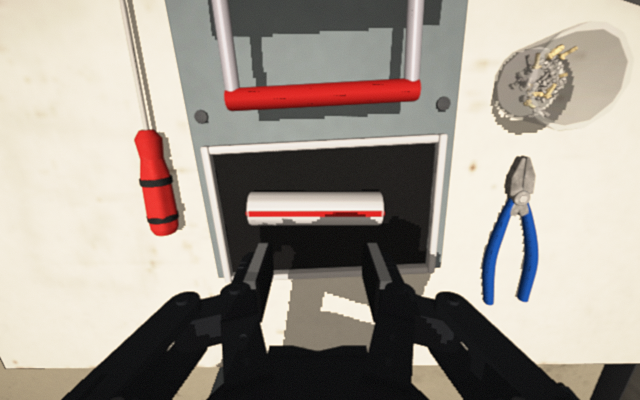

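The line is now on the camera-side upper part of the bar at (315,213), and the bar spans v 191-225. I'll compute its angle and locate the handle from its ends at (226,99) and (420,90).

Run:
```python
from h import *
d=load('w3'); g=cv2.imread('pics/w3.png').astype(int)
for u in(270,300): c=g[180:235,u]; print(u,c.sum(1).tolist(),np.where(c[:,2]-c[:,1]>50)[0]+180)
barx(d,285,190.5,225.5,213.5)
print(onz(d,226,99,.068),onz(d,420,90.5,.068))
```

```text
270 [88, 94, 93, 99, 95, 102, 92, 95, 96, 91, 49, 123, 319, 426, 474, 526, 562, 573, 581, 601, 633, 657, 687, 699, 699, 700, 701, 706, 716, 724, 654, 455, 318, 303, 302, 301, 446, 649, 679, 666, 641, 600, 569, 522, 371, 167, 47, 43, 52, 38, 42, 46, 57, 49, 36] [211 212 213 214 215 216]
300 [99, 94, 91, 103, 90, 95, 100, 98, 96, 88, 45, 129, 311, 409, 459, 514, 550, 560, 574, 601, 623, 662, 684, 696, 700, 702, 703, 709, 723, 726, 642, 445, 316, 306, 301, 314, 465, 656, 692, 673, 651, 621, 577, 405, 263, 137, 54, 50, 44, 58, 51, 48, 47, 54, 44] [211 212 213 214 215 216]
xs [0.4758693036670323, 0.4749789472555613] x 0.47542412546129675 line deg 3.4000000000000057
[ 0.55503873 -0.01140578  0.068     ] [ 0.55841764 -0.11473782  0.068     ]
```

arm_command([
  [5,1,0,-2,0,0,-7],
  [5,2,0,-2.5,0,0,-14],
  [5,3,0,-2.5,0,0,-21],
  [5,4,0,-2.5,0,0,-28],
  [5,5,0.1,-2.5,0,0,-35],
  [5,6,0.2,-2.5,0,0,-42],
  [5,7,0.3,-2.5,0,0,-49],
  [5,8,0.3,-2.5,0,0,-56],
])

```text
clock: 7.42
tool_pos: [0.5484, -0.0626, 0.2811]
eef_rot: [-2.775, -1.469, 0.002]
contact_force: [-0.3, -0.4, 0.1]
finger_gap: 0.586
finger_force: 0.0
```

Run:
```python
from h import *
need([.5567,-.063,.26],92.2)
```

```text
t 7.4167 shift cm [0.43 0.72 2.11] turn [ -0.11   0.   -36.4 ] tcp [ 0.5484 -0.0626  0.2811] F [-0.34 -0.36  0.11]
```

arm_command([
  [5,0.4,0.7,0,0,0,-7],
  [5,0.4,0.7,0,0,0,-14],
  [5,0.4,0.7,0.5,0,0,-21],
  [5,0.4,0.7,1,0,0,-28],
  [5,0.4,0.7,1.5,0,0,-35],
  [5,0.4,0.7,2,0,0,-36.4],
  [5,0.4,0.7,2.1,0,0,-36.4],
  [5,0.4,0.7,2.1,0,0,-36.4],
])

```text
clock: 8.08
tool_pos: [0.5559, -0.0631, 0.2601]
eef_rot: [-2.187, -2.253, 0.001]
contact_force: [-0.3, -0.3, -0.8]
finger_gap: 0.585
finger_force: 0.0
```

Run:
```python
from h import *
need([.5567,-.063,.221],92.2)
```

```text
t 8.0833 shift cm [0.01 0.09 3.91] turn [-0.11 -0.04 -0.49] tcp [ 0.5559 -0.0631  0.2601] F [-0.26 -0.29 -0.76]
```

Descending around the handle, then closing gently.

arm_command([
  [5,0,0.05,1,0,0,0],
  [5,0,0.05,2,0,0,0],
  [5,0,0.05,3,0,0,0],
  [5,0,0.05,3.9,0,0,0],
  [5,0,0.05,3.9,0,0,0],
  [5,0,0.05,3.9,0,0,0],
])

```text
clock: 8.58
tool_pos: [0.5564, -0.0631, 0.2209]
eef_rot: [-2.184, -2.256, 0.002]
contact_force: [-0.5, 0.2, 0.2]
finger_gap: 0.582
finger_force: 0.0
```

arm_command([
  [3,0,0,0,0,0,0],
  [2,0,0,0,0,0,0],
  [1,0,0,0,0,0,0],
  [0.8,0,0,0,0,0,0],
  [0.8,0,0,0,0,0,0],
  [0.8,0,0,0,0,0,0],
  [0.8,0,0,0,0,0,0],
  [0.8,0,0,0,0,0,0],
], force=25)

```text
clock: 9.25
tool_pos: [0.5561, -0.0632, 0.2221]
eef_rot: [-2.184, -2.257, 0.002]
contact_force: [-5.9, -2.8, 2.9]
finger_gap: 0.126
finger_force: 25.1
```

Run:
```python
from h import *
need([.5567,-.063,.221],92.2)
d=load('top0')
# arc in tool axes: tool y ~ world +x, z down
import numpy as np
for a in range(0,61,5): print(a, round(14*(1-np.cos(np.radians(a))),2), round(-14*np.sin(np.radians(a)),2))
```

```text
t 9.25 shift cm [0.02 0.06 0.11] turn [-0.11 -0.01 -0.32] tcp [ 0.5561 -0.0632  0.2221] F [-5.87 -2.82  2.9 ]
0 0.0 -0.0
5 0.05 -1.22
10 0.21 -2.43
15 0.48 -3.62
20 0.84 -4.79
25 1.31 -5.92
30 1.88 -7.0
35 2.53 -8.03
40 3.28 -9.0
45 4.1 -9.9
50 5.0 -10.72
55 5.97 -11.47
60 7.0 -12.12
```

arm_command([
  [0.8,0,0,-0.6,0,0,0],
  [0.8,0,0.1,-1.45,0,0,0],
  [0.8,0,0.2,-2.4,0,0,0],
  [0.8,0,0.4,-3.4,0,0,0],
  [0.8,0,0.7,-4.35,0,0,0],
  [0.8,0,1.0,-5.25,0,0,0],
  [0.8,0,1.4,-6.15,0,0,0],
  [0.8,0,1.9,-7.0,0,0,0],
])

```text
clock: 9.92
tool_pos: [0.574, -0.0625, 0.2925]
eef_rot: [-2.18, -2.255, 0.007]
contact_force: [-8.4, -4.5, 1.2]
finger_gap: 0.121
finger_force: 24.5
```

arm_command([
  [0.8,0,0.5,-0.85,0,0,0],
  [0.8,0,1.1,-1.6,0,0,0],
  [0.8,0,1.7,-2.35,0,0,0],
  [0.8,0,2.4,-3.05,0,0,0],
  [0.8,0,3.1,-3.7,0,0,0],
  [0.8,0,3.9,-4.35,0,0,0],
  [0.8,0,4.7,-4.9,0,0,0],
  [0.8,0,5.1,-5.1,0,0,0],
])

```text
clock: 10.58
tool_pos: [0.6248, -0.0604, 0.3467]
eef_rot: [-2.18, -2.254, 0.007]
contact_force: [-14.8, -0.9, 18.8]
finger_gap: 0.129
finger_force: 25.8
```

arm_command([
  [0.8,0,0,0,0,0,0],
  [0.8,0,0,0,0,0,0],
  [0.8,0,0,0,0,0,0],
])

```text
clock: 10.83
tool_pos: [0.6246, -0.0604, 0.3467]
eef_rot: [-2.181, -2.255, 0.006]
contact_force: [-14.1, -0.2, 16.9]
finger_gap: 0.128
finger_force: 25.6
```

Run:
```python
from h import *
grab('side','s5.png');grab('top','t5.png');need([.6267,-.06,.342],92.2)
r=lambda f,y,x,h,w,k:cv2.resize(cv2.imread('pics/'+f)[y:y+h,x:x+w],None,fx=k,fy=k,interpolation=cv2.INTER_CUBIC)
a=r('s5.png',150,240,150,150,4)[:,:400*1]; 
cv2.imwrite('pics/c5.png',np.hstack([r('s5.png',150,250,150,130,3),r('t5.png',120,270,150,120,3)]))
```

```text
t 10.9333 shift cm [0.03 0.22 0.47] turn [-0.34 -0.02 -0.29] tcp [ 0.6246 -0.0603  0.3467] F [-13.37  -0.92  17.63]
```

View pics/c5.png

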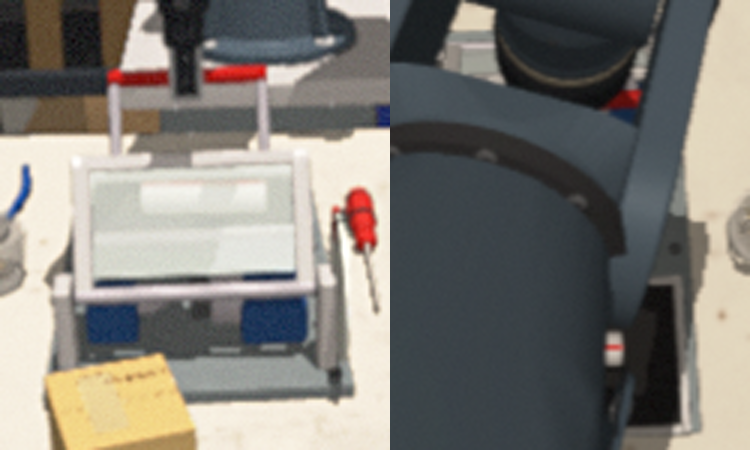

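The guard is open and the red handle is held. In the side crop its ends are at (110,76) and (266,72). The bar's red line is on top in the top view at (615,348). I'll fit the guard angle to the handle's pixels.

Run:
```python
from h import *
y=np.radians(2.3);X=np.array([np.cos(y),np.sin(y),0]);Y=np.array([-np.sin(y),np.cos(y),0])
h0=np.array([.5567,-.063,.066]);H=h0+.14*X
def pts(a): 
    c=H+.14*(-np.cos(a)*X+np.array([0,0,np.sin(a)])); return c+.052*Y,c-.052*Y
d=load('s5')
print('obs',250+110/3,150+76/3,250+266/3,150+72/3,'hinge')
for a in(54,57,60,63,66): print(a,[proj(d,p).round(1) for p in pts(np.radians(a))])
d0=load('side0');print('shut pred',[proj(d0,p).round(1) for p in pts(0)])
g=cv2.imread('pics/side0.png').astype(int)
m=(g[:,:,2]>130)&(g[:,:,1]<70);m[:, :280]=0;m[:,360:]=0;m[:200]=0;m[230:]=0
v,u=np.where(m);print('shut obs',u.min(),u.max(),[(q,v[u==q].mean()) for q in(u.min()+2,u.max()-2)])
g=cv2.imread('pics/s5.png').astype(int)
m=(g[:,:,2]>130)&(g[:,:,1]<70);m[:, :280]=0;m[:,342:]=0;m[:165]=0;m[190:]=0
v,u=np.where(m);print('obs',u.min(),u.max(),[(q,v[u==q].mean()) for q in(u.min()+2,u.max()-2)])
```

```text
obs 286.6666666666667 175.33333333333334 338.6666666666667 174.0 hinge
54 [array([337.7, 175.3]), array([285.3, 177.1])]
57 [array([337.8, 174.5]), array([285. , 176.2])]
60 [array([338. , 173.8]), array([284.7, 175.5])]
63 [array([338.2, 173.2]), array([284.4, 175. ])]
66 [array([338.4, 172.9]), array([284.1, 174.7])]
shut pred [array([336.7, 213.9]), array([289.9, 215.5])]
shut obs 291 337 [(np.int64(293), np.float64(213.5)), (np.int64(335), np.float64(212.0))]
obs 286 337 [(np.int64(288), np.float64(174.5)), (np.int64(335), np.float64(173.5))]
```

Run:
```python
from h import *
grab('wrist','w6.png')
```

```text
(no output)
```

View pics/w6.png

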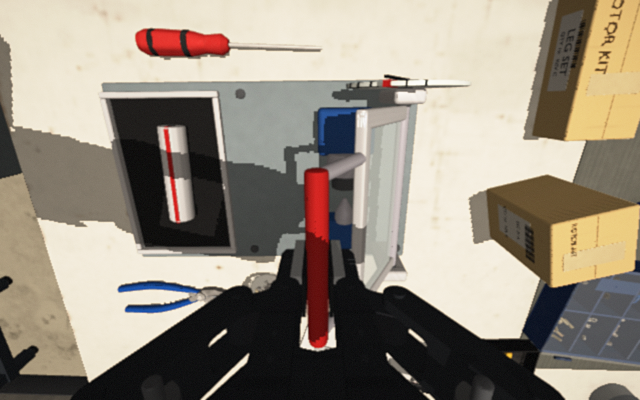

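The wrist view shows the bar at (176,173) with its red line on top. It also shows the handle's +y end at (316,172) and the scale with its pointer near the red tick at about (390,82). I'll zoom in on the scale and fit the angle.

Run:
```python
from h import *
a=cv2.imread('pics/w6.png')[60:190,300:480];cv2.imwrite('pics/c6.png',cv2.resize(a,None,fx=4.4,fy=4.4,interpolation=cv2.INTER_CUBIC))
d=load('w6')
for hx in(.694,.6955,.697):
  y=np.radians(2.3);X=np.array([np.cos(y),np.sin(y),0]);Y=np.array([-np.sin(y),np.cos(y),0]);Z=np.array([0,0,1])
  H=np.array([hx,-.0573,.066])
  for t in(56,58,60,62,64):
    a=np.radians(t);r=-np.cos(a)*X+np.sin(a)*Z
    print(hx,t,'handle',proj(d,H+.14*r+.052*Y).round(1),'corner',proj(d,H+.09*r+.077*Y+.004*(np.sin(a)*X+np.cos(a)*Z)).round(1))
  for t in(50,60,70): print(' tick',t,proj(d,H+.048*(-np.cos(np.radians(t))*X+np.sin(np.radians(t))*Z)+.095*Y).round(1))
```

```text
0.694 56 handle [297.6 168.1] corner [354.8 110. ]
0.694 58 handle [305.8 169.3] corner [359.8 110.1]
0.694 60 handle [314.6 170.6] corner [365.  110.2]
0.694 62 handle [323.9 171.8] corner [370.3 110.3]
0.694 64 handle [333.7 173. ] corner [375.8 110.3]
 tick 50 [372.2  80.4]
 tick 60 [383.5  79.9]
 tick 70 [396.1  79.5]
0.6955 56 handle [300.7 168.2] corner [357.3 110.1]
0.6955 58 handle [309.  169.5] corner [362.4 110.2]
0.6955 60 handle [317.8 170.7] corner [367.6 110.3]
0.6955 62 handle [327.2 171.9] corner [373.  110.4]
0.6955 64 handle [337.  173.1] corner [378.5 110.4]
 tick 50 [374.3  80.4]
 tick 60 [385.7  80. ]
 tick 70 [398.3  79.6]
0.697 56 handle [303.8 168.3] corner [359.9 110.2]
0.697 58 handle [312.2 169.6] corner [365.  110.3]
0.697 60 handle [321.1 170.8] corner [370.2 110.4]
0.697 62 handle [330.4 172.1] corner [375.6 110.5]
0.697 64 handle [340.3 173.3] corner [381.1 110.5]
 tick 50 [376.5  80.5]
 tick 60 [387.9  80.1]
 tick 70 [400.5  79.7]
```

View pics/c6.png

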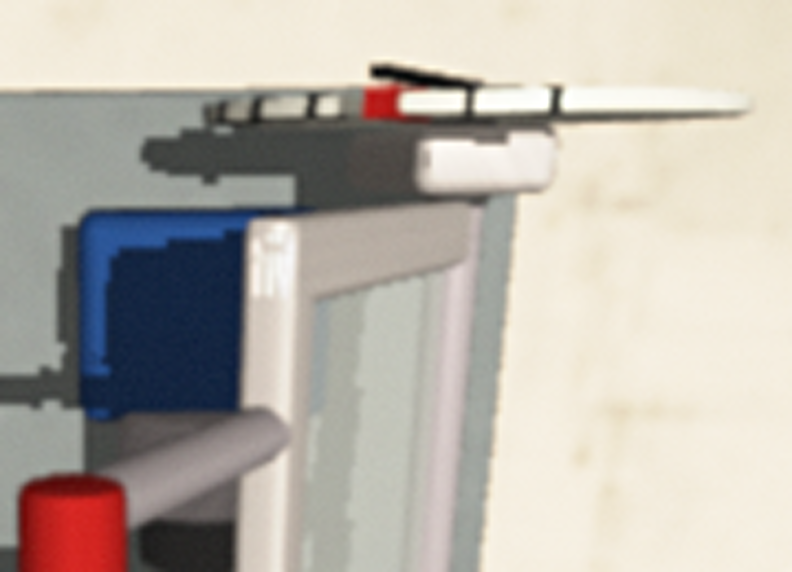

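The pointer tip at (378,70) in the crop lines up with the red tick at (380,103). The handle and frame corner both fit about 60°, so I'm handing in.

```bash
python3 -c "
from h import *
print(env.hand_in())"
```

```text
the job is handed in; nothing more can be done
None
```

The bar is rolled so its red line is about 3° off the top and is lying free on the deck; the arm is holding the guard at about 60° with its pointer on the red tick; the tub, screwdriver and cutters were left alone; the job is handed in, with no verdict returned.

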